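# Refit the drop funnel on the battery bin's keyed spigot

### The arm

A 7-joint arm with a two-finger parallel gripper is mounted at the origin on the work surface. World frame = base frame: x ahead of the robot, y to its left, z up, the work surface at z = 0. Lengths are in m, angles in rad, forces in N, time in s.
With the tool pointing down it reaches from about 0.4 to 0.925 m from the base axis. Payload 5.6 kg.
Tool frame: the origin (TCP) lies at the very end of the fingers, on their centre line; the grasp point (between the pads) lies 19 mm behind it; z points along the fingers, y is the direction in which the jaws open and shut (so a half turn about z gives the same grasp; the last joint's range is limited). The gripper opens to 85 mm and grips with 20 to 120 N. Pads are 22 mm wide; open, the fingers measure 114 mm over their backs; the gripper's body (76 mm by 85 mm) begins 54 mm behind the grasp point. The pads swing forward as they close: fully open they stand 13 mm farther back than shut.
Start: joints at [-1.236, 0.468, -0.012, 1.603, 0.006, 1.071, -0.056], TCP at [0.24, 0.604, 0.208] pointing down, gripper open.
Joint ranges: [-2.53, 2.53], [-0.31, 2.02], [-1.57, 1.55], [0.28, 2.44], [-1.29, 4.43], [0.15, 1.84], [-2.92, 2.92]. Speed limits (rad/s): [2.57, 2.57, 3.14, 3.14, 3.14, 3.14, 3.14].

### API

Orientations are given as a 3x3 rotation matrix whose columns are the frame's x, y, z axes.
In Python, from plant import r, cams gives the robot as it stands.
- The arm moves only by the shell command python3 -m handwheel 'ROWS' [FORCE]. ROWS is JSON, a list that holds one entry, the list of rows, each a list of 7 numbers: the shift along the world's x, y, z in mm, then the turn, a rotation vector about the world's x, y, z in degrees, then the closure, from 0 (fully open) to 1 (shut). In form: [[[tx, ty, tz, ax, ay, az, hand], ...]]. A call has 1 to 10 rows; each row shifts and turns the pose as measured when the row begins; what a row does not reach is not made up. A row lasts 1/8 s, in which the tool goes at most 62.5 mm and 10.7 degrees, less where a joint would pass 70% of its speed; a pose out of reach is approached as far as the arm can. A call with a gripper value outside its range is refused whole. The fingers move at their own pace and stop on an object; FORCE is the grip in N (left out, the last holds). Time passes only in rows, so rows that do not move let the fingers close. It gives the time, the measured TCP pose, the force and the opening at its end, in the units of the state.
- r.get_state(): the state, without advancing time (a new reading comes with each control period).
- cams.get_image(name): name is "scene" or "top" or "wrist"; returns a dict with "color" (384x512x3 uint8, red, green, blue), "intrinsics" (3x3 intrinsics, pixels), "distortion" ([k1, k2, p1, p2, k3] as OpenCV has them; the pictures are not rectified), "view" (4x4, takes a point from world to camera coordinates); the wrist camera has in their place "hand_eye" (4x4, takes a point from camera to tool coordinates, whose origin is the TCP and whose axes are the flange's). Camera axes: x right, y down, z forward; pixel columns grow to the right and rows downward; lengths in m; the calibration is good to about 2 mm. A picture is of the moment at which its call begins: read the wrist's pose just before it. There is no depth.
- r.close_job(): hands the job in, once; it reports no verdict.
The state is a dict: "time": time; "joint_pos": joint angles; "qd": joint speeds; "tau": joint torques, N m; "position": TCP position; "orientation": TCP orientation; "wrist_force": force on the tool from outside, world axes, zero at the start; "ft_torque": the same for the moment, N m; "grip_width": finger opening in m.
Only numpy, scipy, OpenCV 4.12 (cv2) and the standard library are available. Lean on these libraries where they do the work, as an engineer would, in place of code of your own. Each camera call takes 0.05 s, during which the arm holds its last target.

### The job

Pick up the galvanized funnel by its red bar and push its notched sleeve down over the dark spigot above the orange bin, turning it by feel until the notches drop over the two yellow lugs and it sits fully home, flush on the deck and upright, then let go. Press lightly, never force it against the lugs, and leave the batteries, scoop and bulb where they are.

Things in the scene. Friction and masses are not known exactly. Their poses are not given: they have to be found in the camera images.
- funnel: Loose galvanized funnel, about 0.35 kg, upright; origin on its axis at the sleeve's lower rim, z up. Sleeve 48 mm inside, 56 outside, z 0 to 55 mm. Its lower rim has four notches 12.6 mm wide, 20 mm deep on the +x, +y, -x, -y sides, so it fits in any of four turns. Above z 55 a cone widens to a 124 mm mouth, rim at z 96 mm.
- grip (a point): Middle of the funnel's fixed red carrying bar, on the funnel's axis 122 mm above its lower rim. The bar runs straight across above the mouth along the funnel's x: 122 mm long, 12 mm wide (along y), 16 mm high, its top 130 mm above the lower rim. Grip here, fingers closing along y.
- seat (a point): Centre of the spigot's foot, on the top face of the stand's deck, 115 mm above the table; z up along the spigot. The spigot is an upright round stub, 44 mm wide and 50 mm high, its upper 8 mm tapering to 34 mm. When the funnel is fully home its origin lies here; while its rim rests on the lugs it is 16 mm higher.
- lugs (a point): On the spigot's axis, 11.5 mm above the deck, level with two square yellow lugs, 9 mm wide and high, that stick out from the spigot in two directions half a turn apart, to 34 mm from its axis. The spigot is a stiff swivel (0.8 N m): the lugs' direction is NOT reported (these axes are the stand's) and may lie up to 45 degrees either side of this x.
- stand: Fixed galvanized stand, origin on the table under its middle. Deck 110 mm (x) by 190 mm (y), top at 115 mm, on two side plates. Under it an orange bin, 220 mm (x) by 155 mm (y), rim at about 97 mm, tilts a little on a pivot along y; it reaches 110 mm to each side in x.
- aa1: grey AA battery with a copper band, 51 mm long, 14.5 mm thick, lying; origin at the middle of its underside, x along it. A bystander: leave it alone.
- aa2: grey AA battery with a copper band, 51 mm long, 14.5 mm thick, lying; origin at the middle of its underside, x along it. A bystander: leave it alone.
- aa3: grey AA battery with a copper band, 51 mm long, 14.5 mm thick, lying; origin at the middle of its underside, x along it. A bystander: leave it alone.
- aa4: grey AA battery with a copper band, 51 mm long, 14.5 mm thick, lying; origin at the middle of its underside, x along it. A bystander: leave it alone.
- lantern: squat blue and black lantern battery, 67 x 67 x 98 mm with two brass springs on top to 114 mm, origin at the middle of its underside. A bystander: leave it alone.
- scoop: green plastic scoop lying open side up, 185 mm long with its handle along -x, 75 mm wide, 43 mm high; origin on its underside, 10 mm in front of the pan's back wall. A bystander: leave it alone.
- bulb: cracked amber bulb standing on its brass base, 42 mm wide, 63 mm high, origin at the middle of its underside. A bystander: leave it alone.

How it is judged:
By the outcome, as a careful person would: the job done as asked, in the order asked, and still so for the second after the job is handed in, with the robot touching nothing.
It also fails if it takes over 61 s, if anything falls off the work surface, if the arm or the gripper's body presses on something with over 40 N, if the wrist force passes 120 N, or if a joint passes its speed limit or range.

## Working session

There is one attempt and no reset: what is moved stays moved. The work goes in short steps, Python scripts to look and compute and a shell command to move; the robot and the scene stay as the last step left them, time stands still between calls to the robot, and variables do not carry over. Pictures are saved under pics/ and viewed, and the job is handed in when it is done.

```bash
ls; mkdir -p pics; python3 - <<'E'
from plant import r,cams
import cv2
s=r.get_state();print(s)
for n in ("scene","top","wrist"):
    d=cams.get_image(n);cv2.imwrite(f"pics/{n}0.png",d["color"][:,:,::-1])
    print(n,{k:v.tolist() if hasattr(v,'tolist') else v for k,v in d.items() if k!="color"})
E
```

```text
pics
{'time': 0.0, 'joint_pos': array([-1.23597109,  0.4684085 , -0.01159294,  1.60363867,  0.00598894,
        1.07139497, -0.0562573 ]), 'qd': array([ 9.00491859e-04, -1.51455964e-03, -1.58855485e-03,  6.28301516e-04,
       -2.77749774e-04,  4.37175737e-05,  7.93483242e-04]), 'tau': array([ 7.17776038e-04, -5.32390451e+01,  2.11227505e-02, -2.51293302e+01,
        1.13564459e-02,  7.68315716e-03,  4.40572421e-06]), 'position': array([0.23963014, 0.60356206, 0.20721181]), 'orientation': array([[-9.29456107e-01,  3.68932291e-01, -5.56071333e-04],
       [ 3.68932690e-01,  9.29454509e-01, -1.72772165e-03],
       [-1.20569297e-04, -1.81099433e-03, -9.99998353e-01]]), 'wrist_force': array([ 0.24540759,  0.29645534, -1.05119141]), 'ft_torque': array([ 0.02000822,  0.00429563, -0.00145608]), 'grip_width': 0.08532929902554418}
scene {'intrinsics': [[363.5900399511466, 0.0, 250.96190772318536], [0.0, 363.5900399511466, 190.75804355601036], [0.0, 0.0, 1.0]], 'distortion': [-0.05004840675434521, 0.0, 0.0, 0.0, 0.0], 'view': [[0.839051854972115, 0.543731219355694, 0.018664023302141758, -0.55
[... 491 characters left out ...]
6142], [-0.9840019476952763, 0.018373061523622884, -0.1772077807043233, 0.625040583503923], [0.17659898409207733, -0.030696906100935305, -0.983804095729163, 0.9542729342352916], [0.0, 0.0, 0.0, 1.0]]}
wrist {'intrinsics': [[308.48156238893256, 0.0, 256.3423108939415], [0.0, 308.48156238893256, 195.94936252156518], [0.0, 0.0, 1.0]], 'distortion': [-0.047468903024267574, 0.0, 0.0, 0.0, 0.0], 'hand_eye': [[0.0002561277930297363, -0.9653459839184169, -0.26097330463312757, 0.06564515940066525], [0.9999999359608305, 0.00018202067136146213, 0.0003081343996149249, -0.00042591660151469757], [-0.0002499537690586331, -0.2609733668423979, 0.9653459687190157, -0.16584098956008675], [0.0, 0.0, 0.0, 1.0]]}
```

View pics/scene0.png

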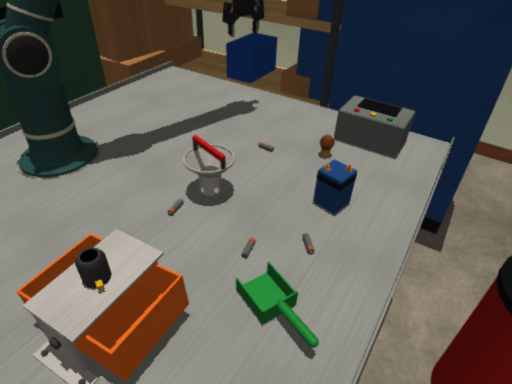

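View pics/top0.png

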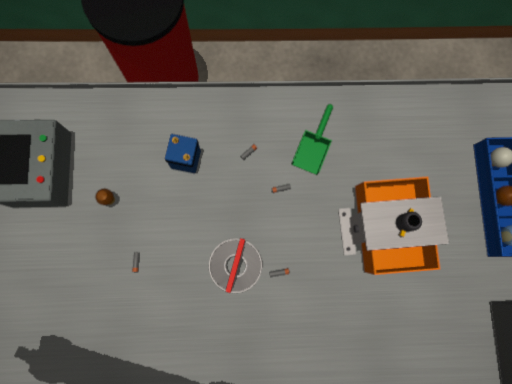

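View pics/wrist0.png

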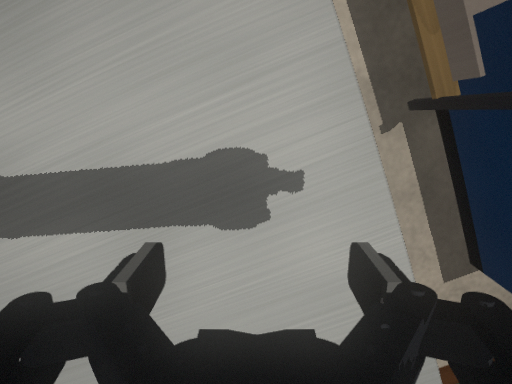

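The top view has the funnel near (236,266), with its bar from (242,240) to (229,291). The spigot is near (409,221), with yellow lugs near (403,234) and (411,211). The wrist view shows only bare table and shadow. Next I measure these.

```bash
cat > h.py <<'E'
import numpy as np,cv2
from plant import r,cams
def ray(d,uv,st=None):
    K=d["intrinsics"];p=cv2.undistortPoints(np.array([[uv]],float),np.array(K),np.array(d["distortion"]))[0,0]
    v=np.array([p[0],p[1],1.])
    if "view" in d:
        M=np.linalg.inv(np.array(d["view"]))
    else:
        T=np.eye(4);T[:3,:3]=st["orientation"];T[:3,3]=st["position"];M=T@np.array(d["hand_eye"])
    return M[:3,3],M[:3,:3]@v
def onz(d,uv,z,st=None):
    o,v=ray(d,uv,st);return o+v*(z-o[2])/v[2]
def blobs(img,lo,hi,amin=3):
    m=cv2.inRange(cv2.cvtColor(img,cv2.COLOR_RGB2HSV),np.array(lo),np.array(hi))
    n,l,s,c=cv2.connectedComponentsWithStats(m)
    return [(c[i],s[i],l==i) for i in range(1,n) if s[i][4]>=amin]
def tri(a,b):
    A=[];B=[]
    for o,v in (a,b):
        v=v/np.linalg.norm(v);P=np.eye(3)-np.outer(v,v);A.append(P);B.append(P@o)
    x=np.linalg.lstsq(np.vstack(A),np.hstack(B),rcond=None)[0]
    return x,[np.linalg.norm(P@x-q) for P,q in zip(A,B)]
E
python3 - <<'E'
from h import *
for n in("top","scene"):
    d=cams.get_image(n);im=d["color"]
    for name,lo,hi in (("yellow",(20,150,90),(32,255,255)),("red",(0,180,120),(4,255,255)),("red2",(174,160,100),(180,255,255))):
        for c,s,m in blobs(im,lo,hi,4):print(n,name,c.round(1),s)
    cv2.imwrite(f"pics/{n}z.png",cv2.resize(im[170:280,340:460] if n=="top" else im[220:340,20:200],None,fx=5 if n=="top" else 4,fy=5 if n=="top" else 4,interpolation=cv2.INTER_CUBIC)[:,:,::-1])
    cv2.imwrite(f"pics/{n}f.png",cv2.resize(im[225:305,190:310] if n=="top" else im[120:210,160:260],None,fx=6,fy=6,interpolation=cv2.INTER_CUBIC)[:,:,::-1])
E
```

```text
top yellow [174.6 140. ] [173 139   5   3  10]
top yellow [ 41.2 158.1] [ 38 155   7   7  40]
top yellow [186.4 157. ] [185 155   4   4  11]
top yellow [410.8 210.1] [409 209   5   3  12]
top yellow [402.3 232.7] [400 230   6   6  26]
top red [ 39.9 179.1] [ 37 177   7   6  31]
top red [235.1 265.2] [227 239  18  53 235]
scene yellow [372.7 113.7] [371 112   5   4  16]
scene yellow [ 99.  283.9] [ 95 280   8   9  55]
scene red [356.7 109.1] [355 108   4   3   9]
scene red [208.4 146.1] [193 136  32  22 124]
```

View pics/topz.png

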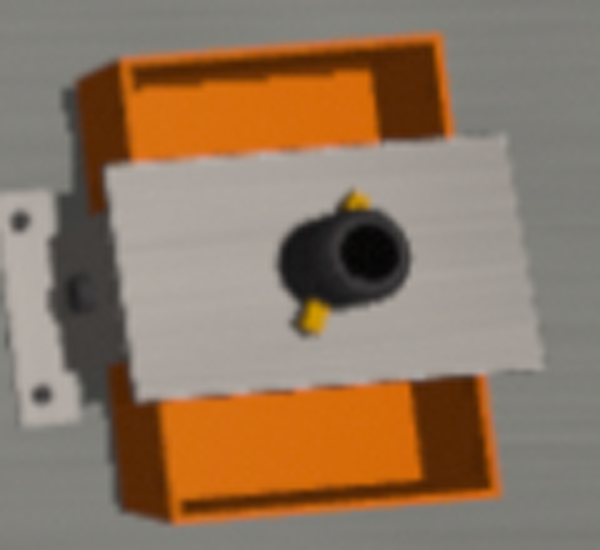

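View pics/scenez.png

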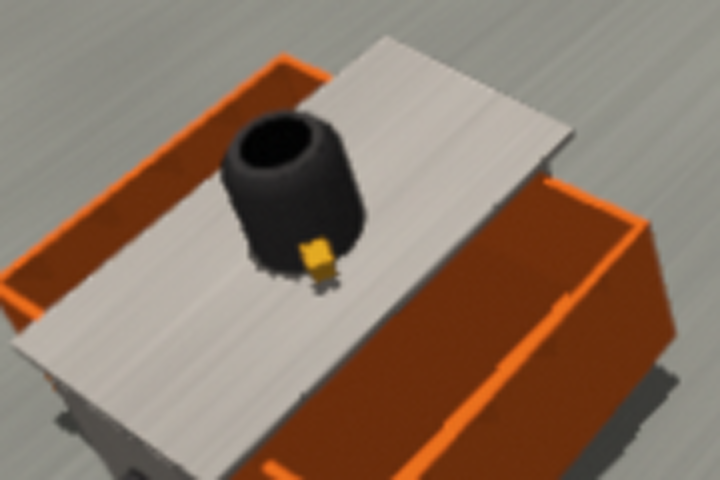

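View pics/topf.png

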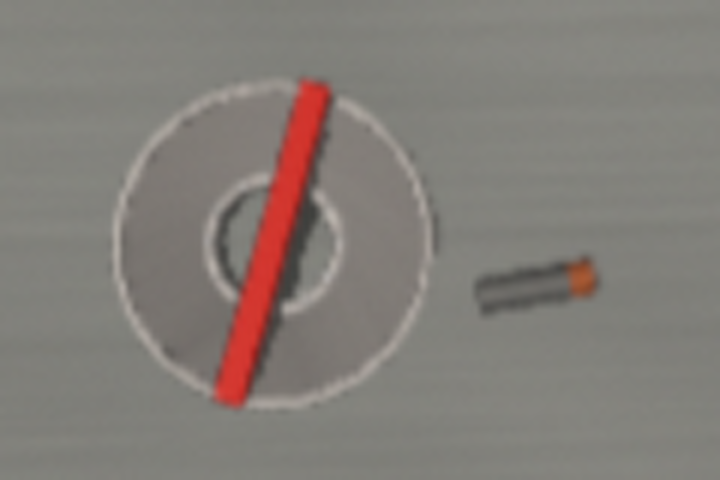

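View pics/scenef.png

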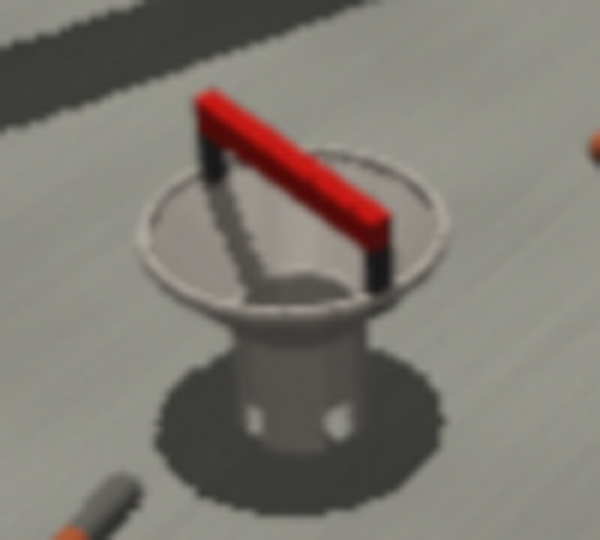

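```bash
python3 - <<'E'
from h import *
d=cams.get_image("top");im=d["color"]
px=lambda x,y:((x+.5)/5-.5+340,(y+.5)/5-.5+170)
C=np.array([onz(d,px(*p),.115)[:2] for p in((105,165),(505,135),(542,370),(138,402))])
print("deck",C.round(4),C.mean(0),[np.linalg.norm(C[i]-C[i-1]).round(4) for i in range(4)])
e=C[1]-C[0]+C[2]-C[3];print("long axis",np.degrees(np.arctan2(e[1],e[0])))
print("hole",onz(d,px(370,252),.165))
L=[onz(d,(410.8,210.1),.1265)[:2],onz(d,(402.3,232.7),.1265)[:2]]
e=L[0]-L[1];print("lugs",L,np.mean(L,0),np.linalg.norm(e),np.degrees(np.arctan2(e[1],e[0])))
b=max(blobs(im,(0,180,120),(4,255,255)),key=lambda t:t[1][4])
ys,xs=np.nonzero(b[2]);P=np.array([onz(d,(x,y),.13)[:2] for x,y in zip(xs,ys)]).astype(np.float32)
rc=cv2.minAreaRect(P*1000);print("bar",rc)
e=np.linalg.svd(P-P.mean(0))[2][0];print(P.mean(0),np.degrees(np.arctan2(e[1],e[0])))
# scene
d=cams.get_image("scene");im=d["color"]
q=lambda x,y:((x+.5)/4-.5+20,(y+.5)/4-.5+220)
print("scene hole",onz(d,q(276,145),.165))
print("lug end",onz(d,q(317,257),.1265))
f=lambda x,y:((x+.5)/6-.5+160,(y+.5)/6-.5+120)
print("bar ends top",onz(d,f(207,98),.13),onz(d,f(378,218),.13))
E
```

```text
deck [[ 0.5981 -0.1691]
 [ 0.6088 -0.3581]
 [ 0.499  -0.3632]
 [ 0.4881 -0.1762]] [ 0.54850587 -0.26665882] [np.float64(0.1102), np.float64(0.1892), np.float64(0.1099), np.float64(0.1872)]
long axis -86.70377764788755
hole [ 0.54922265 -0.26750438  0.165     ]
lugs [array([ 0.57659215, -0.28011577]), array([ 0.52506183, -0.25574587])] [ 0.55082699 -0.26793082] 0.057002336933847896 -25.31056514699709
bar ((461.42596435546875, 125.74251556396484), (9.804628372192383, 117.63652038574219), 73.32361602783203)
[0.46091938 0.12591712] 163.20459
scene hole [ 0.5481055  -0.26840234  0.165     ]
lug end [ 0.57042529 -0.27932983  0.1265    ]
bar ends top [0.40632712 0.1399719  0.13      ] [0.51723829 0.10700375 0.13      ]
```

The bar is at about (0.461, 0.125) with its axis at -16.7°. The spigot is at about (0.549, -0.267) and the lugs at about -25°. I'll fly to above the funnel, turning the tool +5°.

```bash
python3 -m handwheel '[[[20,-45,10,0,0,2.5,0],[24,-54,10,0,0,2.5,0],[24,-54,5,0,0,0,0],[24,-54,0,0,0,0,0],[24,-54,0,0,0,0,0],[24,-54,0,0,0,0,0],[24,-54,0,0,0,0,0],[24,-54,0,0,0,0,0],[24,-45,0,0,0,0,0],[0,0,0,0,0,0,0]]]'
```

```text
time: 1.6
position: [0.4553, 0.1209, 0.2351]
orientation: [[-0.959, 0.283, 0.005], [0.283, 0.959, 0.004], [-0.004, 0.005, -1.0]]
wrist_force: [-1.0, 1.1, 0.6]
grip_width: 0.0857
```

```bash
python3 - <<'E'
from h import *
st=r.get_state();d=cams.get_image("wrist");im=d["color"];cv2.imwrite("pics/w1.png",im[:,:,::-1])
for c,s,m in blobs(im,(0,170,90),(5,255,255),200):
    print(c,s)
    ys,xs=np.nonzero(m);P=np.array([onz(d,(x,y),.13,st)[:2] for x,y in zip(xs,ys)]).astype(np.float32)
    print(cv2.minAreaRect(P*1000),P.mean(0)); 
print(st["position"],np.degrees(np.arctan2(*st["orientation"][[1,0],1])))
E
```

```text
[262.52356688 158.93503185] [257 125  13  82 785]
((438.9713134765625, 132.06466674804688), (10.63439655303955, 72.69818878173828), 73.5996322631836) [0.4324227  0.13351795]
[262.33658537 242.80487805] [257 231  11  22 205]
((507.6564025878906, 111.29966735839844), (9.576183319091797, 21.605833053588867), 73.60274505615234) [0.50893813 0.1112171 ]
[0.45527074 0.12090919 0.23507996] 73.55398004117804
```

View pics/w1.png

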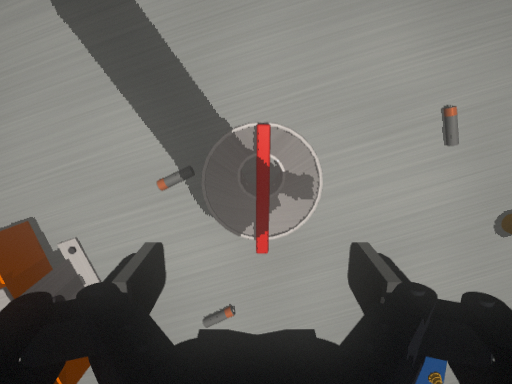

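The bar shows at columns 257–268, rows 125–252. Its midpoint works out to (0.461, 0.125) at -16.4°, which agrees with the top view. Next I descend and grip.

```bash
python3 -m handwheel '[[[6,4.5,-30,0,0,0,0],[0,0,-50,0,0,0,0],[0,0,-40,0,0,0,0],[0,0,-10,0,0,0,0],[0,0,0,0,0,0,0]]]' && python3 -c "
from plant import r;s=r.get_state();print(s['position'],s['orientation'])"
```

```text
time: 2.28
position: [0.4596, 0.1353, 0.1037]
orientation: [[-0.963, 0.27, 0.008], [0.27, 0.963, 0.01], [-0.005, 0.012, -1.0]]
wrist_force: [0.6, -0.3, -0.4]
grip_width: 0.0857
[0.45960074 0.1352827  0.10365473] [[-0.9627539   0.27026692  0.00779206]
 [ 0.27033639  0.96271452  0.00994965]
 [-0.00481247  0.01168555 -0.99992014]]
```

```bash
python3 -m handwheel '[[[1.5,-10,0,-0.5,0.5,-0.8,0],[0,0,0,0,0,0,0]]]' && python3 -c "
from plant import r;s=r.get_state();print(s['position'],s['orientation'])"
```

```text
time: 2.52
position: [0.463, 0.1257, 0.1062]
orientation: [[-0.959, 0.284, 0.003], [0.284, 0.959, 0.003], [-0.002, 0.003, -1.0]]
wrist_force: [0.6, -0.3, -0.2]
grip_width: 0.0851
[0.4629583  0.12573997 0.10621981] [[-0.95886293  0.28385521  0.00284515]
 [ 0.28386243  0.95886157  0.0025698 ]
 [-0.00199865  0.00327172 -0.99999265]]
```

```bash
python3 -m handwheel '[[[-1.5,0,-3,0,0,0,0.5],[0,0,0,0,0,0,0.8],[0,0,0,0,0,0,1],[0,0,0,0,0,0,1],[0,0,0,0,0,0,1],[0,0,0,0,0,0,1]]]' 70 && python3 -c "
from plant import r;s=r.get_state();print(s['position'],s['orientation'],s['wrist_force'])"
```

```text
time: 3.28
position: [0.4623, 0.1258, 0.1048]
orientation: [[-0.959, 0.284, 0.005], [0.284, 0.959, 0.004], [-0.004, 0.005, -1.0]]
wrist_force: [0.4, -0.1, 0.7]
grip_width: 0.0078
[0.46228777 0.12582266 0.10483587] [[-0.95868721  0.28441131  0.0053888 ]
 [ 0.2844335   0.95868777  0.00391647]
 [-0.00405229  0.00528742 -0.99997781]] [ 0.37331384 -0.10861042  0.65375497]
```

```bash
python3 -m handwheel '[[[0,0,0,0,0,0,1],[0,0,0,0,0,0,1]]]'; python3 - <<'E'
from h import *
cv2.imwrite("pics/w2.png",cams.get_image("wrist")["color"][:,:,::-1])
cv2.imwrite("pics/s2.png",cv2.resize(cams.get_image("scene")["color"][60:240,130:330],None,fx=3,fy=3)[:,:,::-1])
E
```

```text
time: 3.52
position: [0.4623, 0.1257, 0.1048]
orientation: [[-0.959, 0.285, 0.005], [0.285, 0.959, 0.004], [-0.004, 0.005, -1.0]]
wrist_force: [0.2, 0.3, 1.8]
grip_width: 0.0078
```

View pics/w2.png

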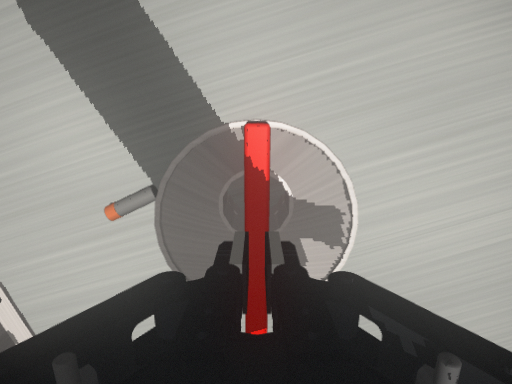

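View pics/s2.png

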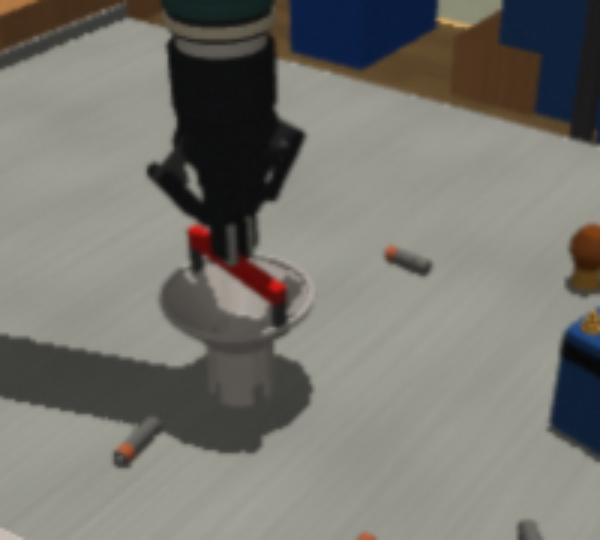

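```bash
python3 -m handwheel '[[[0,0,20,0,0,0,1],[0,0,40,0,0,0,1],[0,0,40,0,0,0,1],[0,0,40,0,0,0,1],[0,0,50,0,0,0,1],[0,0,20,0,0,0,1]]]'; python3 - <<'E'
from h import *
a=cv2.imread("pics/top0.png")[200:245,385:430];b=cv2.imread("pics/scene0.png")[240:300,70:130]
f=12;cv2.imwrite("pics/za.png",np.hstack([cv2.resize(a,(380,380),interpolation=cv2.INTER_NEAREST),cv2.resize(b,(380,380),interpolation=cv2.INTER_NEAREST)]))
E
```

```text
time: 4.38
position: [0.4555, 0.1245, 0.314]
orientation: [[-0.959, 0.283, -0.009], [0.283, 0.959, -0.002], [0.008, -0.004, -1.0]]
wrist_force: [0.1, -1.3, -4.4]
grip_width: 0.0077
```

View pics/za.png

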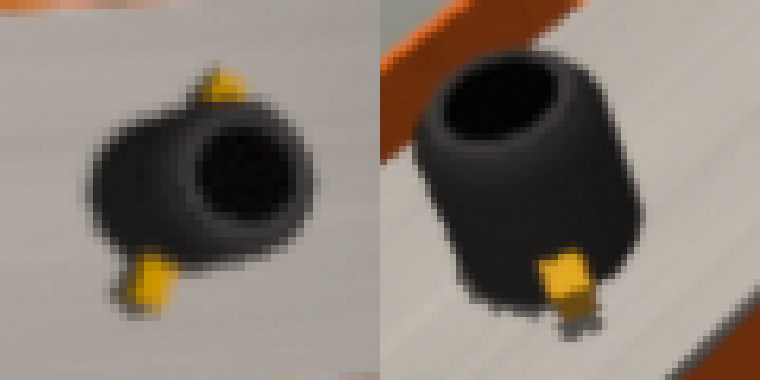

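```bash
python3 - <<'E'
from h import *
c=np.array([.5487,-.2675])
d=cams.get_image("top");s=cams.get_image("scene")
for n,dd,uv in(("near",d,(402.3,232.7)),("nearend",d,(401.7,236)),("far",d,(410.8,210.1)),("farend",d,(410.8,208.)),("sceneTop",s,(70+566/1-380-186+ (186)/6.333-.5,240+272/6.333-.5)),("sceneC",s,(99,283.9))):
  for z in(.1265,.131):
    p=onz(dd,uv,z)[:2]-c;print(n,z,(p*1000).round(1),np.degrees(np.arctan2(p[1],p[0])).round(1)%180-180)
E
```

```text
near 0.1265 [-23.6  11.8] -26.400000000000006
near 0.131 [-24.   13.6] -29.5
nearend 0.1265 [-31.1  13.8] -24.0
nearend 0.131 [-31.4  15.6] -26.400000000000006
far 0.1265 [ 27.9 -12.6] -24.30000000000001
far 0.131 [ 27.3 -10.7] -21.400000000000006
farend 0.1265 [ 32.8 -13.1] -21.80000000000001
farend 0.131 [ 32.1 -11.1] -19.099999999999994
sceneTop 0.1265 [ 19.6 -10.1] -27.30000000000001
sceneTop 0.131 [ 23.3 -11.7] -26.80000000000001
sceneC 0.1265 [ 21.9 -11.8] -28.19999999999999
sceneC 0.131 [ 25.6 -13.4] -27.599999999999994
```

```bash
python3 -m handwheel '[[[20,-44,3,0,0,-3,1],[20,-44,0,0,0,-3,1],[20,-44,0,0,0,-3,1],[20,-44,0,0,0,0,1],[20,-44,0,0,0,0,1],[20,-44,0,0,0,0,1],[20,-44,0,0,0,0,1],[20,-44,0,0,0,0,1],[20,-44,0,0,0,0,1],[15,-25,0,0,0,0,1]]]'; python3 -m handwheel '[[[0,0,0,0,0,0,1],[0,0,0,0,0,0,1]]]';python3 - <<'E'
from h import *
st=r.get_state();print(st["position"],st["orientation"],np.degrees(np.arctan2(*st["orientation"][[1,0],1])))
d=cams.get_image("wrist");cv2.imwrite("pics/w3.png",d["color"][:,:,::-1])
E
```

```text
time: 5.72
position: [0.6448, -0.3028, 0.2902]
orientation: [[-0.905, 0.424, -0.044], [0.424, 0.905, 0.004], [0.041, -0.015, -0.999]]
wrist_force: [0.6, 0.4, -3.1]
grip_width: 0.0078
time: 5.98
position: [0.6429, -0.3041, 0.2835]
orientation: [[-0.903, 0.427, -0.052], [0.427, 0.904, 0.006], [0.05, -0.017, -0.999]]
wrist_force: [-0.1, 0.3, -2.6]
grip_width: 0.0076
[ 0.64294079 -0.30413267  0.2835305 ] [[-0.90273212  0.42701959 -0.05223967]
 [ 0.42732975  0.90407822  0.00564365]
 [ 0.0496387  -0.01722886 -0.99861863]] 64.71741927268697
```

View pics/w3.png

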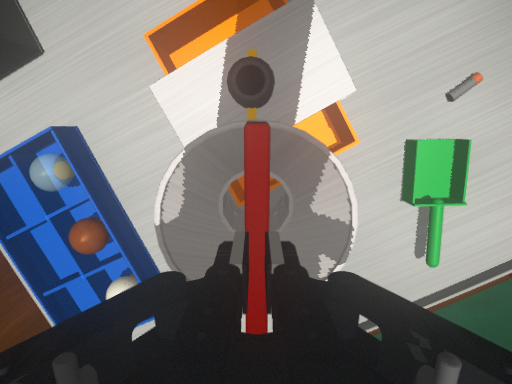

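The wrist view shows the spigot near (250,82), with lugs at about (252,52) and (251,115). They are almost in line with the bar.

```bash
python3 - <<'E'
from h import *
st=r.get_state();d=cams.get_image("wrist");im=d["color"]
b=blobs(im[:,200:310],(18,120,70),(34,255,255),6)
b=[x for x in b if x[0][1]<130];P=[]
for c,s,m in b:
    c=c+[200,0];p=onz(d,c,.129,st);P.append(p[:2]);print(c,s,p)
e=P[0]-P[1];print("lug ang",np.degrees(np.arctan(e[1]/e[0])),np.linalg.norm(e))
g=cv2.cvtColor(im,cv2.COLOR_RGB2GRAY)
m=(g<22).astype(np.uint8);n,l,s,c=cv2.connectedComponentsWithStats(m)
for i in range(1,n):
    if s[i][4]>50 and c[i][1]<130: print("hole",c[i],s[i],onz(d,c[i],.165,st))
for cc,s,m in blobs(im,(0,170,70),(5,255,255),200): 
    if 240<cc[0]<275:
        ys,xs=np.nonzero(m);k=np.polyfit(ys,xs,1);print("red",cc,s,k)
cv2.imwrite("pics/w3z.png",cv2.resize(im[30:140,195:310],None,fx=5,fy=5,interpolation=cv2.INTER_CUBIC)[:,:,::-1])
E
```

```text
[225.18553459  30.06603774] [ 12  15  25  31 318] [ 0.49081333 -0.26926141  0.129     ]
[251.41428571  53.07142857] [47 49 10  9 70] [ 0.52114068 -0.25533678  0.129     ]
[250.93396226 113.39622642] [ 47 108   9  12 106] [ 0.57329349 -0.28066144  0.129     ]
[304.09022556 124.95488722] [ 95 117  15  17 133] [ 0.6068471  -0.23638984  0.129     ]
lug ang 24.66194698488042 0.03337130268193937
red [256.57754386 223.99929825] [ 244  124   26  211 4275] [-5.92416121e-03  2.57904552e+02]
```

View pics/w3z.png

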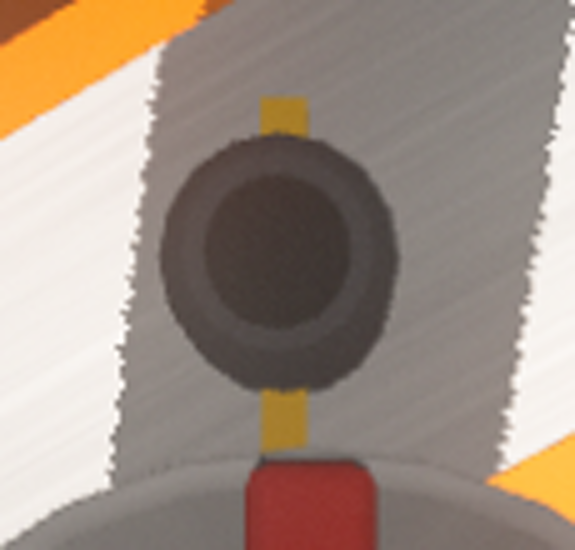

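```bash
python3 - <<'E'
from h import *
st=r.get_state();d=cams.get_image("wrist")
px=lambda x,y:((x+.5)/5-.5+195,(y+.5)/5-.5+30)
a=onz(d,px(284,97),.131,st);b=onz(d,px(284,452),.129,st);print(a,b,(a+b)/2,np.linalg.norm(a-b),np.degrees(np.arctan((a-b)[1]/(a-b)[0])))
print("hole",onz(d,px(277,251),.165,st))
R=st["orientation"];z=R[:,2];print(st["position"],z)
E
```

```text
[ 0.51839796 -0.25365914  0.131     ] [ 0.57980999 -0.28287672  0.129     ] [ 0.54910398 -0.26826793  0.13      ] 0.0680375252539241 -25.443382461401953
hole [ 0.54903383 -0.2683467   0.165     ]
[ 0.64307912 -0.30378859  0.28440422] [-0.05129305  0.00521768 -0.99867002]
```

```bash
python3 -m handwheel '[[[0,0,20,-0.3,-2.9,-0.3,1],[-20,8,5,0,0,0,1],[-30,11,0,0,0,0,1],[-25,10,0,0,0,0,1],[-15,5,0,0,0,0,1],[0,0,0,0,0,0,1],[0,0,0,0,0,0,1]]]';python3 - <<'E'
from h import *
st=r.get_state();print(st["position"],st["orientation"][:,2],np.degrees(np.arctan2(*st["orientation"][[1,0],1])),st["wrist_force"],st["ft_torque"])
d=cams.get_image("wrist");im=d["color"]
H=np.array(d["hand_eye"])
m=[x for x in blobs(im,(0,150,60),(6,255,255),200) if 240<x[0][0]<275]
print([x[1] for x in m])
y0=min(x[1][1] for x in m);y1=max(x[1][1]+x[1][3] for x in m)-1
for y in(y0,y1):
    p=cv2.undistortPoints(np.array([[[257.,y]]]),d["intrinsics"],d["distortion"])[0,0]
    v=H[:3,:3]@[p[0],p[1],1];o=H[:3,3];q=o+v*(-.0252-o[2])/v[2];print(y,q)
cv2.imwrite("pics/w4.png",im[:,:,::-1])
E
```

```text
time: 7.0
position: [0.5521, -0.2613, 0.3142]
orientation: [[-0.907, 0.422, 0.01], [0.422, 0.907, 0.003], [-0.008, 0.007, -1.0]]
wrist_force: [-0.4, -0.1, -3.8]
grip_width: 0.0077
[ 0.55206547 -0.26133381  0.31418907] [ 0.00962927  0.00284191 -0.9999496 ] 65.03442338388116 [-0.43160263 -0.0975157  -3.78879381] [-0.02295088 -0.0779946  -0.03570893]
[array([ 244,  123,   26,  212, 4484], dtype=int32)]
123 [ 6.12303465e-02 -7.66793929e-05 -2.52000000e-02]
334 [-5.00893579e-02  1.60556990e-05 -2.52000000e-02]
```

View pics/w4.png

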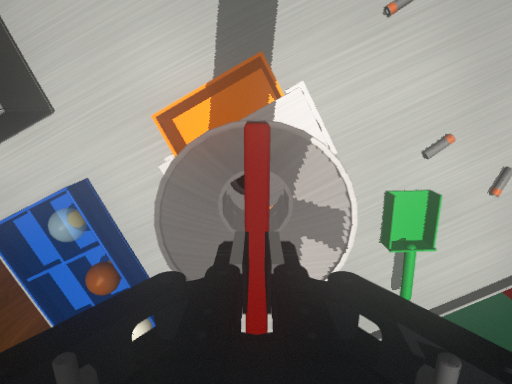

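```bash
python3 -m handwheel '[[[-2.5,-7.3,-10,-0.2,0.5,-0.6,1],[0,0,-10,0,0,0,1],[0,0,0,0,0,0,1]]]';python3 - <<'E'
from h import *
st=r.get_state();print(st["position"],st["orientation"][:,2],np.degrees(np.arctan2(*st["orientation"][[1,0],1])),st["wrist_force"],st["ft_torque"])
E
```

```text
time: 7.42
position: [0.5499, -0.2695, 0.2914]
orientation: [[-0.902, 0.432, -0.002], [0.432, 0.902, -0.001], [0.001, -0.002, -1.0]]
wrist_force: [-0.2, -0.0, -3.6]
grip_width: 0.0079
[ 0.5498653  -0.26952584  0.29140823] [-0.00193458 -0.00141413 -0.99999713] 64.38549221474776 [-0.19007555 -0.03413407 -3.58406642] [ 0.01717281  0.03192721 -0.03643859]
```

Nearly centred. I'll descend gently over the taper in small steps and watch the force.

```bash
python3 -m handwheel '[[[-0.4,1,-10,0,0,0,1],[0,0,-8,0,0,0,1],[0,0,-5,0,0,0,1],[0,0,0,0,0,0,1]]]';python3 - <<'E'
from h import *
st=r.get_state();print(st["position"],st["orientation"][:,2],np.degrees(np.arctan2(*st["orientation"][[1,0],1])),st["wrist_force"],st["ft_torque"])
E
```

```text
time: 7.92
position: [0.5494, -0.2684, 0.2661]
orientation: [[-0.902, 0.432, -0.003], [0.432, 0.902, -0.001], [0.002, -0.002, -1.0]]
wrist_force: [-0.2, -0.0, -3.6]
grip_width: 0.008
[ 0.54940014 -0.26837025  0.26612468] [-0.00295606 -0.00127116 -0.99999482] 64.38817941821279 [-0.16474457 -0.01585397 -3.56027223] [-0.010925   -0.04371949  0.00840132]
```

```bash
python3 -m handwheel '[[[0,0,-6,0,0,0,1],[0,0,-6,0,0,0,1],[0,0,-6,0,0,0,1],[0,0,-6,0,0,0,1],[0,0,0,0,0,0,1]]]';python3 - <<'E'
from h import *
st=r.get_state();print(st["position"],st["orientation"][:,2],np.degrees(np.arctan2(*st["orientation"][[1,0],1])),st["wrist_force"],st["ft_torque"])
E
```

```text
time: 8.55
position: [0.5496, -0.2684, 0.2408]
orientation: [[-0.902, 0.432, -0.002], [0.432, 0.902, -0.001], [0.001, -0.002, -1.0]]
wrist_force: [0.6, 0.5, -3.9]
grip_width: 0.008
[ 0.54959078 -0.26836591  0.24077237] [-0.00234527 -0.00143208 -0.99999622] 64.39722669947166 [ 0.57535327  0.45976598 -3.94172631] [ 0.02321375 -0.03188444 -0.01173676]
```

```bash
python3 -m handwheel '[[[0,0,-2.5,0,0,0,1],[0,0,-2.5,0,0,0,1],[0,0,-2,0,0,0,1],[0,0,0,0,0,0,1]]]';python3 - <<'E'
from h import *
st=r.get_state();print(st["position"],st["orientation"][:,2],np.degrees(np.arctan2(*st["orientation"][[1,0],1])),st["wrist_force"],st["ft_torque"])
E
```

```text
time: 9.05
position: [0.5499, -0.2686, 0.2337]
orientation: [[-0.902, 0.432, -0.002], [0.432, 0.902, -0.002], [0.001, -0.002, -1.0]]
wrist_force: [-0.2, -0.2, -4.2]
grip_width: 0.0079
[ 0.54986374 -0.2685816   0.23369259] [-0.00153093 -0.00172893 -0.99999733] 64.39196814671392 [-0.19261147 -0.20848257 -4.22510556] [-0.00353035 -0.03709809 -0.00496869]
```

No contact 2 mm below lug-rest height, so the notches seem lined up. I'll continue gently.

```bash
python3 -m handwheel '[[[0,0,-2.5,0,0,0,1],[0,0,-2.5,0,0,0,1],[0,0,-2.5,0,0,0,1],[0,0,0,0,0,0,1]]]';python3 - <<'E'
from h import *
st=r.get_state();print(st["position"],st["orientation"][:,2],np.degrees(np.arctan2(*st["orientation"][[1,0],1])),st["wrist_force"],st["ft_torque"])
E
```

```text
time: 9.55
position: [0.5499, -0.2686, 0.2257]
orientation: [[-0.902, 0.432, -0.001], [0.432, 0.902, -0.002], [0.0, -0.002, -1.0]]
wrist_force: [-0.4, -0.3, -3.4]
grip_width: 0.0078
[ 0.54992767 -0.26855892  0.22572338] [-0.00138608 -0.00175237 -0.9999975 ] 64.39553462466 [-0.44585449 -0.25485849 -3.43815893] [0.0298071  0.00926235 0.01726719]
```

```bash
python3 -m handwheel '[[[0,0,-2,0,0,0,1],[0,0,-2,0,0,0,1],[0,0,-1,0,0,0,1],[0,0,0,0,0,0,1]]]';python3 - <<'E'
from h import *
st=r.get_state();print(st["position"],st["orientation"][:,2],np.degrees(np.arctan2(*st["orientation"][[1,0],1])),st["wrist_force"],st["ft_torque"])
E
```

```text
time: 10.05
position: [0.55, -0.2686, 0.2204]
orientation: [[-0.902, 0.432, -0.001], [0.432, 0.902, -0.002], [0.0, -0.002, -1.0]]
wrist_force: [-0.5, 0.3, -4.5]
grip_width: 0.008
[ 0.54996483 -0.26858588  0.22041078] [-0.00131225 -0.00184617 -0.99999743] 64.39657372319311 [-0.48804008  0.29997128 -4.48148342] [ 0.00372308 -0.02253773 -0.04326716]
```

```bash
for i in 1; do python3 -m handwheel '[[[0,0,-0.8,0,0,0,1],[0,0,-0.8,0,0,0,1],[0,0,0,0,0,0,1]]]'; done;python3 - <<'E'
from h import *
st=r.get_state();print(st["position"],st["orientation"][:,2],np.degrees(np.arctan2(*st["orientation"][[1,0],1])),st["wrist_force"],st["ft_torque"])
cv2.imwrite("pics/s5.png",cv2.resize(cams.get_image("scene")["color"][180:340,20:200],None,fx=4,fy=4,interpolation=cv2.INTER_CUBIC)[:,:,::-1])
E
```

```text
time: 10.42
position: [0.5505, -0.2694, 0.2202]
orientation: [[-0.902, 0.432, 0.001], [0.432, 0.902, -0.003], [-0.002, -0.002, -1.0]]
wrist_force: [-1.3, 0.8, -3.5]
grip_width: 0.0076
[ 0.55048261 -0.26941489  0.22023354] [ 7.44210813e-04 -2.86470178e-03 -9.99995620e-01] 64.37670498282111 [-1.25885318  0.7637957  -3.49317353] [0.0411136  0.05646685 0.01805644]
```

View pics/s5.png

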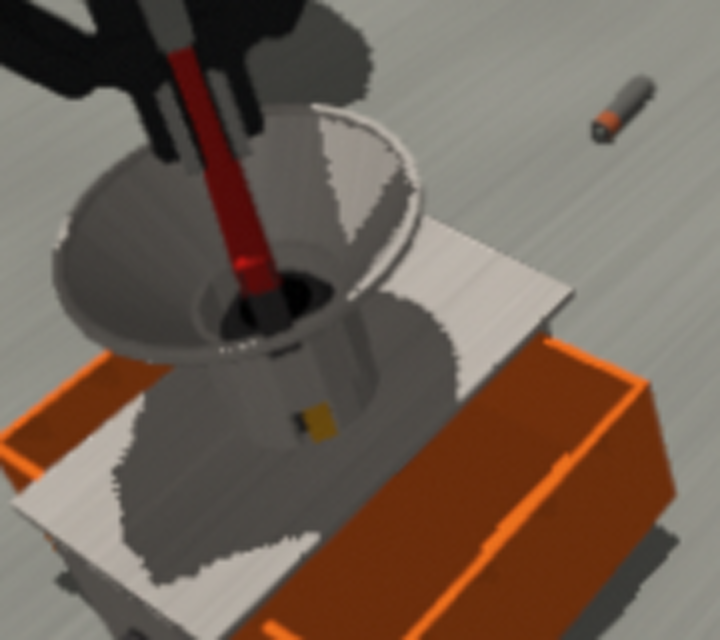

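```bash
python3 -m handwheel '[[[-0.6,0.8,-1.2,0,0,0,1],[0,0,-1,0,0,0,1],[0,0,0,0,0,0,1]]]';python3 - <<'E'
from h import *
st=r.get_state();print(st["position"],st["orientation"][:,2],np.degrees(np.arctan2(*st["orientation"][[1,0],1])),st["wrist_force"],st["ft_torque"])
E
```

```text
time: 10.85
position: [0.5506, -0.2698, 0.2202]
orientation: [[-0.901, 0.433, 0.004], [0.433, 0.901, -0.004], [-0.005, -0.002, -1.0]]
wrist_force: [-1.4, 0.1, -0.9]
grip_width: 0.0081
[ 0.55057553 -0.26980258  0.22018015] [ 0.00384479 -0.00445587 -0.99998268] 64.34152892750257 [-1.35769052  0.06866948 -0.87564146] [ 0.00336393  0.22339889 -0.02628248]
```

```bash
python3 -m handwheel '[[[-0.6,0.8,-1.5,0.2,0.2,0,1],[0,0,0,0,0,0,1]]]';python3 - <<'E'
from h import *
st=r.get_state();print(st["position"],st["orientation"][:,2],np.degrees(np.arctan2(*st["orientation"][[1,0],1])),st["wrist_force"],st["ft_torque"])
E
```

```text
time: 11.1
position: [0.5505, -0.2698, 0.2201]
orientation: [[-0.901, 0.433, 0.002], [0.433, 0.901, -0.002], [-0.003, -0.001, -1.0]]
wrist_force: [0.3, 0.1, 0.5]
grip_width: 0.0077
[ 0.55050425 -0.26983147  0.22014112] [ 0.00226111 -0.00204224 -0.99999536] 64.33464778372267 [0.29657173 0.09425812 0.45536993] [0.01135981 0.21110926 0.05130046]
```

It rests on the deck at the expected height with light contact, so I release and retreat upward.

```bash
python3 -m handwheel '[[[0,0,0,0,0,0,0.8],[0,0,0,0,0,0,0.6],[0,0,0,0,0,0,0.5],[0,0,0,0,0,0,0.4],[0,0,0,0,0,0,0.4],[0,0,0,0,0,0,0.4]]]' 20; python3 -m handwheel '[[[0,0,10,0,0,0,0.4],[0,0,20,0,0,0,0.4],[0,0,30,0,0,0,0.4],[0,0,40,0,0,0,0.4],[40,-20,20,0,0,0,0.4],[40,-20,0,0,0,0,0.4],[15,-5,0,0,0,0,0.4],[0,0,0,0,0,0,0.4]]]';python3 - <<'E'
from h import *
st=r.get_state()
d=cams.get_image("wrist");cv2.imwrite("pics/w6.png",d["color"][:,:,::-1])
s=cams.get_image("scene");cv2.imwrite("pics/s6.png",cv2.resize(s["color"][180:340,20:200],None,fx=4,fy=4,interpolation=cv2.INTER_CUBIC)[:,:,::-1])
cv2.imwrite("pics/s6f.png",s["color"][:,:,::-1])
cv2.imwrite("pics/t6.png",cams.get_image("top")["color"][:,:,::-1])
E
```

```text
time: 11.85
position: [0.5508, -0.2687, 0.2188]
orientation: [[-0.902, 0.432, 0.001], [0.432, 0.902, -0.001], [-0.002, -0.0, -1.0]]
wrist_force: [0.0, 0.4, 1.0]
grip_width: 0.0513
time: 12.85
position: [0.6482, -0.3151, 0.3496]
orientation: [[-0.902, 0.432, 0.007], [0.432, 0.902, -0.003], [-0.008, 0.0, -1.0]]
wrist_force: [0.2, 0.4, 0.0]
grip_width: 0.051
```

View pics/s6.png

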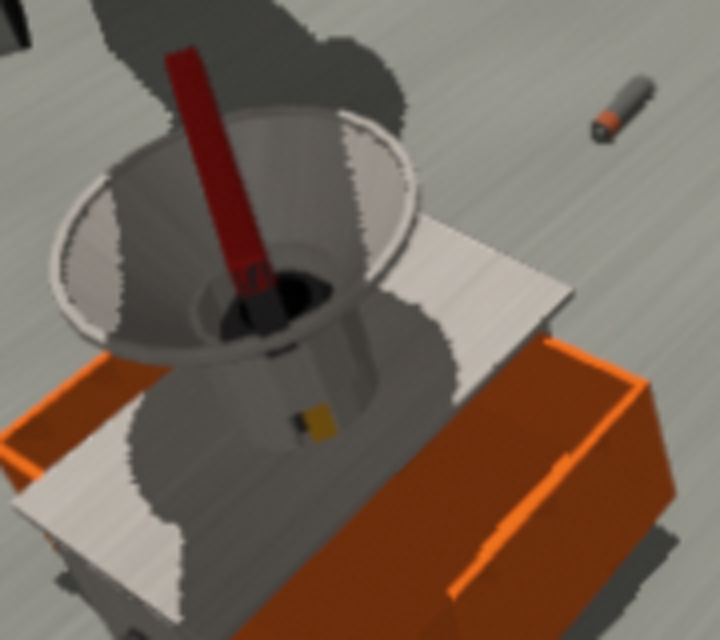

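View pics/w6.png

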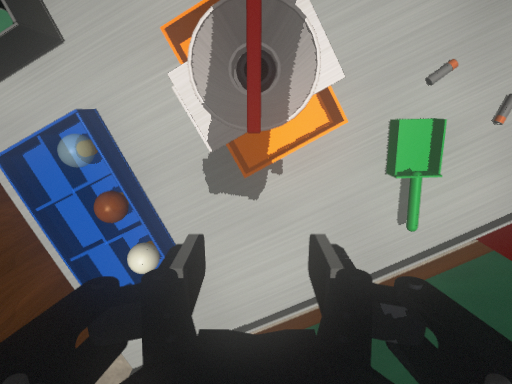

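View pics/s6f.png

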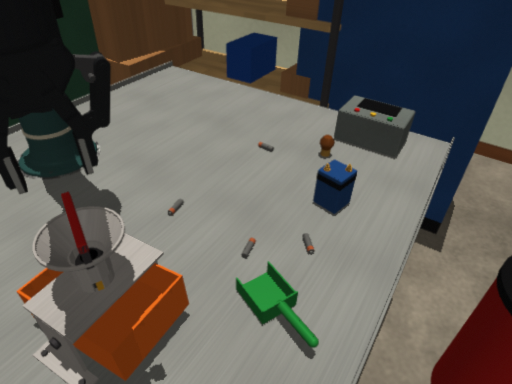

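```bash
python3 - <<'E'
from h import *
st=r.get_state();w=cams.get_image("wrist");s=cams.get_image("scene")
q=lambda x,y:((x+.5)/4-.5+20,(y+.5)/4-.5+180)
print("bar end lower",tri(ray(w,(254,132),st),ray(s,q(252,268))))
im=w["color"]
b=[x for x in blobs(im,(0,150,50),(6,255,255),200) if 230<x[0][0]<280][0]
print(b[0],b[1],np.polyfit(*np.nonzero(b[2]),1))
e0=onz(w,(254,132),.245,st)
print(e0, "axis est",e0[:2]+.061*np.array([-.902,.432]))
# rim: bright circle from wrist, left/right extreme (189,62),(321,62)
a=onz(w,(188.5,62),.211,st);c=onz(w,(321,62),.211,st);print("rim mid",(a+c)/2,np.linalg.norm(a-c))
E
```

```text
bar end lower (array([ 0.6021483 , -0.29555971,  0.24155743]), [np.float64(0.0002236393827502695), np.float64(0.00022363938275003165)])
[253.57335491  65.88511327] [ 247    0   14  135 1854] [2.56199200e-03 2.53404558e+02]
[ 0.60185879 -0.2956457   0.245     ] axis est [ 0.54683679 -0.2692937 ]
rim mid [ 0.54652658 -0.26846795  0.211     ] 0.1222461517986599
```

View pics/t6.png

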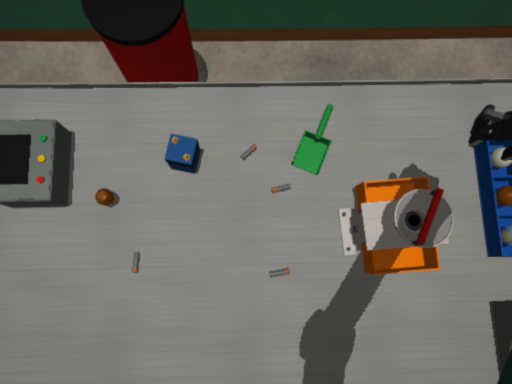

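```bash
python3 -c "
from plant import r;print(r.close_job());print(r.get_state()['time'])"
```

```text
the job is handed in; nothing more can be done
None
the job is handed in; nothing more can be done
```

The funnel is home on the spigot, released and handed in at about 13 s of the 61 s allowed. I gripped it by the red bar and lined it up using a wrist-camera view of the lugs, which lie at about -25.5° in the world frame. The notches dropped over the lugs on the first lowering, so I never had to turn it by feel. The force readings I took on the way down showed no contact with the lugs, and at the deck I pressed with only about 4 N.

**Last checks**
- **Fully home:** with the funnel held on the deck, the tool stood at z 0.220, against 0.2198 expected. After release, the two-view height of the bar's end was 0.242. A fully seated funnel should give about 0.245, and one resting on the lugs about 0.261.
- **In place and upright:** the scene view shows the yellow lug inside a notch. The view after letting go is nearly unchanged from when the funnel was held, within 0.3° of vertical.
- **Bystanders:** the batteries, scoop and bulb look unmoved in the top and scene views. I compared them by eye.
- **Gripper:** it is clear of everything, with the wrist force near zero.

**Readings that disagreed**
- **Grip opening:** it read about 8 mm on a bar described as 12 mm wide, though the hold was firm.
- **Funnel position:** the mouth's centre after release measured about 2–3 mm off the spigot axis. That is roughly the play in the fit plus the 2 mm camera calibration.

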